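Catch two tubes from the rotary feeder

ROBOT

A 6-joint arm with a two-finger parallel gripper is mounted at the origin on a cart in front of the work surface, level with it; the furniture and walls round the work are solid. World frame = base frame: x ahead of the robot, y to its left, z up, the work surface at z = 0. Lengths are in mm, angles in rad, forces in N, time in s.
With the tool pointing down it reaches from about 350 to 925 mm from the base axis. Payload 6.4 kg.
Tool frame: the origin (TCP) lies on the centre line of the jaws, within the pads' length; the fingertips stand 14 mm ahead of it and the grasp point (between the pads) lies 5 mm behind it; z points along the fingers, y is the line along which they close (so a half turn about z gives the same grasp; the last joint's range is limited). The gripper opens to 85 mm and grips with 20 to 120 N. Pads are 22 mm wide; open, the fingers measure 114 mm over their backs; the gripper's body (76 mm by 85 mm) begins 54 mm behind the grasp point. The pads swing forward as they close: fully open they stand 13 mm farther back than shut.
Start: joints at [0.932, 0.245, 1.558, -0, 1.339, -0.174], TCP at [291.358, 581.055, 245.29] pointing down, gripper open.
Joint ranges: [-3.13, 3.13], [-1.02, 2.26], [0.13, 2.54], [-0.95, 4.09], [0.21, 2.88], [-2.74, 2.74]. Speed limits (rad/s): [2.57, 2.57, 3.14, 3.14, 3.14, 3.14].

INTERFACE

Orientations are given as [roll, pitch, yaw] about the fixed x, y, z axes, in that order (R = Rz(yaw) Ry(pitch) Rx(roll)).
In Python, from cell import status, viewer, bot gives the robot as it stands.
- The arm moves only by the tool jog_arm, never from a script. Its argument "deltas" is a list of rows, each a list of 3 entries, a list of its own where there are three numbers: the opening in per cent of the stroke, from 0 (shut) to 100 (fully open), then the shift along the tool's x, y, z in m, then the turn, a rotation vector about the tool's x, y, z in rad. In form: [[jaw, [tx, ty, tz], [ax, ay, az]], ...]. A call has 1 to 10 rows; each row is the pose to reach, as a shift and turn from the pose commanded when the call began, along the tool's axes at that moment; what a row does not reach only later rows make up. A row lasts 1/8 s, in which the tool goes at most 62.5 mm and 10.7 degrees, less where a joint would pass 70% of its speed; a pose out of reach is approached as far as the arm can. A call with a gripper value outside its range is refused whole. The fingers move at their own pace and stop on an object; the grip force is fixed at half the most. Time passes only in rows, so rows that repeat a pose let the fingers close. It gives the time, the measured TCP pose, the force, the opening and the grip force at its end, in the units of the state.
- status.get_obs(): the state, without advancing time (a new reading comes with each control period).
- viewer.capture(name): name is "scene" or "top" or "wrist"; returns the picture (400x640x3 uint8, red, green, blue); there is no depth.
- viewer.camera_info(name): a dict with "fx", "fy", "cx", "cy" (pixels), "k1" (the pictures are not rectified: a ray, as slopes to the right and down, at radius r is drawn at 1 + k1 r^2 times it, then the intrinsics apply), "cam_to_world" (4x4, takes a point from camera to world coordinates); the wrist camera has in their place "tool_from_camera" (4x4, takes a point from camera to tool coordinates, whose origin is the TCP and whose axes are the flange's). Camera axes: x right, y up, looking along -z (the intrinsics and any distortion apply to the point x, -y, -z); pixel columns grow to the right and rows downward; lengths in mm; the calibration is good to about 2 mm. A picture is of the moment at which its call begins: read the wrist's pose just before it. camera_info takes no time and is no camera call.
- bot.close_job(): hands the job in; it is judged then, once.
The state is a dict: "time": time; "joints": joint angles; "qd": joint speeds; "tau": joint torques, N m; "tool_pos": TCP position; "orientation": TCP orientation; "force": force on the tool from outside, world axes, zero at the start; "moment": the same for the moment, N m; "width": finger opening in mm; "gripper_force": force on a finger pad.
Only numpy, scipy, OpenCV 4.12 (cv2) and the standard library are available. Lean on these libraries where they do the work, as an engineer would, in place of code of your own. Each camera call takes 0.05 s, during which the arm holds its last target. There are 200 camera calls.

TASK

Nest the loose aluminium angle in the dark angle-section cradle in front of the feeder, its orange-gripped leg against the short steep leg, fully home with the ends lined up. Then turn the red-knobbed handle, its top coming over towards the cradle and changing knobs on the way, so that two tubes roll out one at a time into the angle; stop with the third still in the drum, and leave the bottles, tin and blower alone.

Things in the scene. Friction and masses are not known exactly. Their poses are not given: they have to be found in the camera images.
- feeder: Rotary tube feeder, fixed: base plate 225 x 150 x 12 mm under a drum housing (132 mm diameter, 106 mm long, top 206 mm above the table) with aluminium end plates, white shell, clear cover. Origin on the table under the middle of the drum axis; z up, y along the axis, -x the outlet side, where the housing is open and a short steel ramp slopes down to the cradle.
- drum_axis (a point): Middle of the drum axis, 140 mm above the table. Six vanes 60 degrees apart, tip radius 57 mm; a tube with its centre under 60 mm from here is in the drum. A tube rolls out about 10 to 20 degrees after the vane under it passes level on the outlet side, the next 60 degrees later. The drum turns all round and stays where left (friction about 0.2 N m).
- knob_1 (a point): Centre of a red ball knob (24 mm) at the end of a 10 mm spoke of the drum's handle. Three knobs, 120 degrees apart, on a 75 mm circle about the drum axis, 130 mm from the drum's middle towards the feeder's -y. They turn with the drum; the top must move to the feeder's -x. This one starts about 45 degrees above level on the outlet side.
- knob_2 (a point): Centre of the second red knob, 120 degrees behind knob_1 in the sense of turning (at the start at the back, a little above level).
- knob_3 (a point): Centre of the third red knob, 120 degrees behind knob_2 (at the start low down).
- cradle: Fixed dark steel angle section, 130 mm long, 4 mm thick, in front of the feeder's ramp. Origin: middle of its inner corner line, 64 mm above the table. y along the corner; x up along its 55 mm back leg (25 degrees above level, towards the drum); z up along its short 26 mm front leg (25 degrees off vertical, leaning away from the drum).
- angle: Aluminium angle, 130 mm long, legs 62 x 6 mm, 0.16 kg, one leg flat on the table, one upright. Origin: middle of the outer corner line; y along it, x along the flat leg, z up the upright leg, which has an orange grip strip outside (z 34 to 62 mm, 100 mm along y; x there -3 to 6 mm). Fully nested, its origin and axes coincide with the cradle's and its back edge is about 5 mm clear of the ramp.
- tube_1: Capped sample tube, white with a green cap, 22 mm diameter, 80 mm long, 0.03 kg, lying along the feeder's y in the drum; the one nearest the outlet, first to come out. Origin at its middle; y along it.
- tube_2: The same kind of tube, one pocket behind tube_1; second to come out.
- tube_3: The same kind of tube, one pocket behind tube_2; it must stay in the drum.
- wash_bottle: Bystander: white wash bottle with red cap, 57 x 78 x 176 mm; origin at its foot.
- wax_tin: Bystander: round white tin with green lid, 60 mm diameter, 25 mm high; origin at its foot.
- blower: Bystander: black rubber blower bulb, 54 x 131 x 48 mm; origin at its underside.
- dropper_bottle: Bystander: amber dropper bottle, 33 mm diameter, 102 mm high; origin at its foot.
Mind the look-alikes: they are no part of the job. What is shaped like the angle but purple is not meant.

How it is judged:
By the outcome, as a careful person would: the job done as asked, in the order asked, and still so for the second after the job is handed in, with the robot touching nothing.
It also fails if it takes over 67 s, if anything falls off the work surface, if the arm or the gripper's body presses on something with over 40 N, if the wrist force passes 120 N, or if a joint passes its speed limit or range.

## Working session

There is one attempt and no reset: what is moved stays moved. The work goes in short steps, Python scripts to look and compute and a tool call to move; the robot and the scene stay as the last step left them, time stands still between calls to the robot, and variables do not carry over. Pictures are saved under pics/ and viewed, at most 10 in all, crops included, and the job is handed in when it is done.

Besides the shell and the picture viewer there is one more tool, called after "Call:" by a JSON object that holds its "name" and its "arguments", one argument or row to a line. jog_arm: Moves the arm, as the interface text tells. Its arguments: {"type":"object","properties":{"deltas":{"type":"array"}},"required":["deltas"]}

```bash
ls; mkdir -p pics; python3 - <<'E'
from cell import status, viewer
import cv2, json
o=status.get_obs(); print(o)
for n in ("scene","top","wrist"):
    im=viewer.capture(n); cv2.imwrite(f"pics/{n}0.png",im[:,:,::-1])
    print(n,viewer.camera_info(n))
E
```

```text
pics
{'time': 0.0, 'joints': array([ 9.31913151e-01,  2.45824750e-01,  1.55905242e+00, -1.59695699e-05,
        1.33871182e+00, -1.74093844e-01]), 'qd': array([ 2.01721080e-03, -3.46224769e-04, -9.06986263e-04,  2.49928759e-04,
        5.66495801e-05,  5.84861055e-04]), 'tau': array([-9.72986381e-04, -4.29502451e+01, -3.26129758e+01, -2.39734491e-04,
        5.22798990e-03, -1.94245200e-05]), 'tool_pos': array([291.01340054, 580.59911864, 244.15282899]), 'orientation': array([-3.13962380e+00, -3.30497357e-04,  2.67680668e+00]), 'force': array([-0.26254123,  0.30244122, -0.11615452]), 'moment': array([-0.01768047, -0.06986189,  0.00178648]), 'gripper_force': 0.0, 'width': 86.11215288127829}
scene {'fx': 391.7432133170811, 'fy': 391.7432133170811, 'cx': 319.4778219243235, 'cy': 197.2360345621412, 'k1': -0.010048331350618186, 'cam_to_world': array([[ 8.68024911e-01,  2.71434933e-01, -4.15759342e-01,
         1.30970008e+02],
       [-4.96361121e-01,  4.53149944e-01, -7.40459834e-01,
        -8.77656036e+02],
       [-1.25853424e-02,  8.49104355e-01,  5.28075187e-01,
         7.41913211e
[... 386 characters left out ...]
03,
        -3.59173074e+01],
       [-3.28105300e-03,  2.19443172e-01,  9.75619767e-01,
         1.51911958e+03],
       [ 0.00000000e+00,  0.00000000e+00,  0.00000000e+00,
         1.00000000e+00]])}
wrist {'fx': 313.5809330626444, 'fy': 313.5809330626444, 'cx': 318.76898288348735, 'cy': 198.1835627686727, 'k1': -0.042788665395594346, 'tool_from_camera': array([[-2.70437971e-05,  9.52487874e-01,  3.04576508e-01,
         7.94073478e+01],
       [ 9.99999704e-01,  2.60093648e-04, -7.24587260e-04,
         1.32389354e-01],
       [-7.69378994e-04,  3.04576398e-01, -9.52487599e-01,
        -1.27566485e+02],
       [ 0.00000000e+00,  0.00000000e+00,  0.00000000e+00,
         1.00000000e+00]])}
```

View pics/scene0.png

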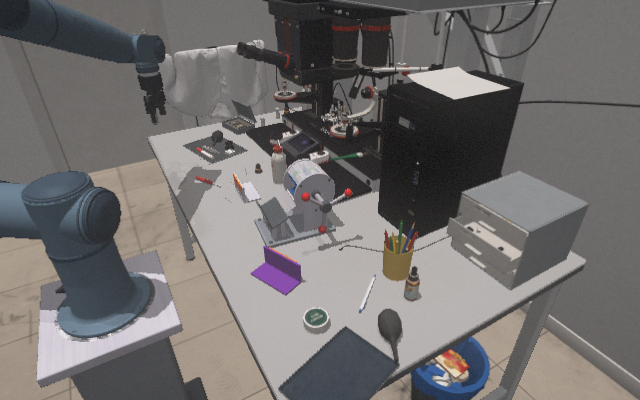

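View pics/top0.png

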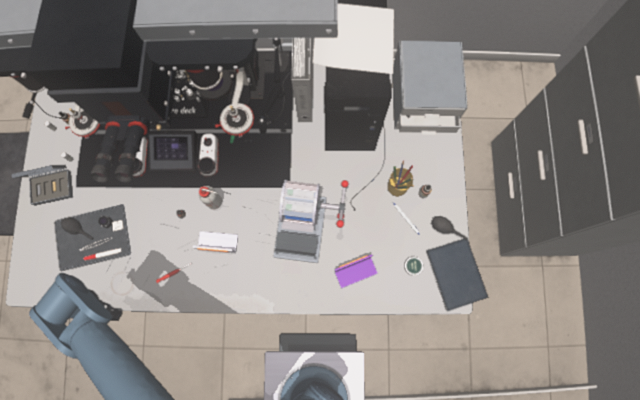

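The scene view shows the feeder at about (300,200), the aluminium angle at (245,188) and the purple decoy at (278,270). In the top view the angle is at (217,242), the feeder at (300,220), and the red knobs at (345,184) and (341,224).

```bash
python3 - <<'E'
import cv2, numpy as np
t=cv2.imread("pics/top0.png")[170:270,185:360]; s=cv2.imread("pics/scene0.png")[145:255,220:365]
a=cv2.resize(t,(700,400),interpolation=cv2.INTER_CUBIC); cv2.imwrite("pics/c_t.png",a)
b=cv2.resize(s,None,fx=5,fy=5,interpolation=cv2.INTER_CUBIC); cv2.imwrite("pics/c_s.png",b)
E
```

```text
(no output)
```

View pics/c_t.png

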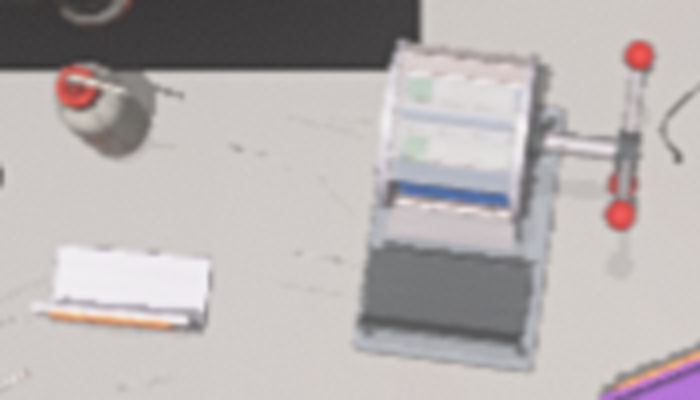

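View pics/c_s.png

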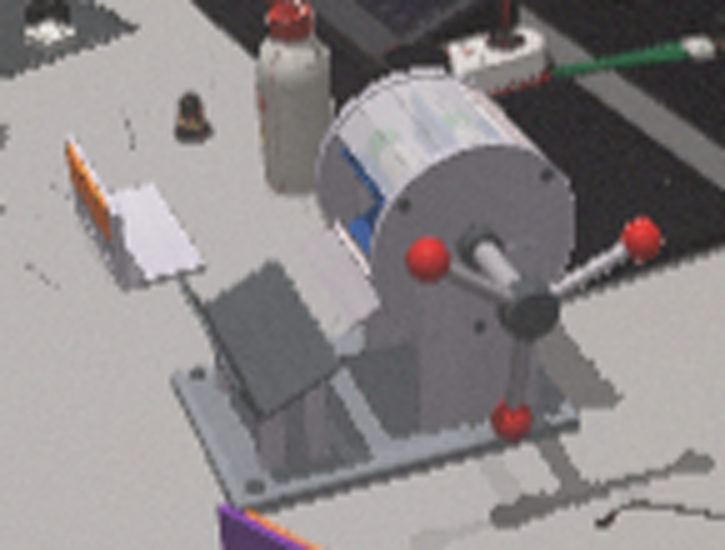

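The crops show the angle's orange leg facing the robot (scene crop (90,190)), with its flat leg pointing towards the drum side. The cradle is at (270,340) with the same facing. The knobs are at scene-crop (428,260), (642,239) and (512,420), and there are green-capped tubes under the cover. Next I'll triangulate.

```bash
cat > h.py <<'E'
import numpy as np, cv2
from cell import status, viewer
from scipy.spatial.transform import Rotation as R
def T_tool(o):
    T=np.eye(4); T[:3,:3]=R.from_euler('xyz',o['orientation']).as_matrix(); T[:3,3]=o['tool_pos']; return T
def rays(name,px,o=None):
    i=viewer.camera_info(name); C=i['cam_to_world'] if 'cam_to_world' in i else T_tool(o)@i['tool_from_camera']
    K=np.array([[i['fx'],0,i['cx']],[0,i['fy'],i['cy']],[0,0,1]])
    u=cv2.undistortPoints(np.array(px,float).reshape(-1,1,2),K,np.array([i['k1'],0,0,0.]))[:,0]
    d=np.c_[u[:,0],-u[:,1],-np.ones(len(u))]@C[:3,:3].T
    return C[:3,3],d/np.linalg.norm(d,axis=1)[:,None]
def on_z(name,px,z,o=None):
    c,d=rays(name,px,o); return c+d*((z-c[2])/d[:,2])[:,None]
def tri(rs):
    A=0;b=0
    for c,d in rs:
        P=np.eye(3)-np.outer(d,d); A=A+P; b=b+P@c
    x=np.linalg.solve(A,b); return x,[np.linalg.norm((np.eye(3)-np.outer(d,d))@(x-c)) for c,d in rs]
def blobs(im,lo,hi,minA=8):
    m=cv2.inRange(cv2.cvtColor(im,cv2.COLOR_RGB2HSV),lo,hi)
    n,l,s,c=cv2.connectedComponentsWithStats(m); return [(c[i].round(1),s[i,4],s[i,:4]) for i in range(1,n) if s[i,4]>=minA],l
E
python3 - <<'E'
from h import *
s=cv2.imread("pics/scene0.png")[:,:,::-1]; t=cv2.imread("pics/top0.png")[:,:,::-1]
for n,im in(("s",s),("t",t)):
    a,_=blobs(im,(0,150,100),(6,255,255)); b,_=blobs(im,(174,150,100),(180,255,255)); print(n,[x[:2] for x in a+b if 200<x[0][0]<360 and 140<x[0][1]<260])
    print('orange',blobs(im,(8,110,110),(22,255,255))[0])
P={'k1':((305.6,197),(340,223.7)),'k2':((348.4,192.8),(344.5,183.7))}
for k,(a,b) in P.items():
    r=[(c,d[0]) for c,d in(rays('scene',[a]),rays('top',[b]))]; print(k,tri(r))
q=lambda x,y:(185+x/4-.4,170+y/4-.4)
print('angle flat far corners',on_z('top',[q(58,247),q(212,256)],6))
print('angle upright ends z62',on_z('top',[q(35,308),q(190,322)],62))
print('base corners near',on_z('top',[q(355,346),q(530,368),q(566,110)],12))
print('cradle top edge',on_z('top',[q(383,243),q(533,262)],64+55*.4226))
print('cradle front leg top',on_z('top',[q(358,328),q(525,346)],64+26*.906))
E
```

```text
s [(array([276.3, 147.2]), np.int32(12)), (array([200.4, 178.4]), np.int32(14)), (array([348.1, 191.9]), np.int32(37)), (array([305.2, 195.6]), np.int32(37)), (array([322.3, 228.6]), np.int32(17))]
orange [(array([237.4, 182.9]), np.int32(51), array([234, 174,   8,  19], dtype=int32)), (array([396.1, 261. ]), np.int32(833), array([383, 236,  30,  44], dtype=int32)), (array([408.4, 243.1]), np.int32(14), array([407, 239,   4,  10], dtype=int32)), (array([273.5, 249.4]), np.int32(10), array([269, 247,  10,   6], dtype=int32)), (array([287.5, 257. ]), np.int32(8), array([284, 255,   8,   5], dtype=int32)), (array([413.8, 283.5]), np.int32(12), array([412, 282,   5,   4], dtype=int32)), (array([458.1, 357.8]), np.int32(92), array([449, 350,  18,  17], dtype=int32)), (array([451.4, 364. ]), np.int32(106), array([441, 354,  24,  20], dtype=int32))]
t [(array([344.4, 183.5]), np.int32(23)), (array([203.2, 193.8]), np.int32(17)), (array([339.9, 223.3]), np.int32(24))]
orange [(array([392.3, 181.9]), np.int32(34), array([390, 178,   6,   8], dtype=int32)), (array([405.2, 184. ]), np.int32(8),
[... 234 characters left out ...]
16634084)])
k2 (array([663.96474185, -92.87325032, 167.02591537]), [np.float64(1.3752088665416013), np.float64(1.3752088665416318)])
angle flat far corners [[538.2411202  392.42602726   6.        ]
 [531.60126021 260.63829657   6.        ]]
angle upright ends z62 [[479.21362389 392.48585166  62.        ]
 [469.14745614 265.18266065  62.        ]]
base corners near [[456.29985679 137.30900225  12.        ]
 [439.06419715  -7.41287018  12.        ]
 [657.3950257  -36.14733294  12.        ]]
cradle top edge [[530.28186347 108.60998185  87.243     ]
 [515.68601151 -10.5399196   87.243     ]]
cradle front leg top [[462.46204869 126.63711074  87.556     ]
 [449.1086026   -4.78892223  87.556     ]]
```

Call:
{"name": "jog_arm", "arguments": {
  "deltas": [
    [100,[-0.141,-0.07,0.023],[0,0,0.58]],
    [100,[-0.282,-0.141,0.045],[0,0,1.167]],
    [100,[-0.282,-0.141,0.045],[0,0,1.167]],
    [100,[-0.282,-0.141,0.045],[0,0,1.167]],
    [100,[-0.282,-0.141,0.045],[0,0,1.167]],
    [100,[-0.282,-0.141,0.045],[0,0,1.167]],
    [100,[-0.282,-0.141,0.045],[0,0,1.167]],
    [100,[-0.282,-0.141,0.045],[0,0,1.167]],
    [100,[-0.282,-0.141,0.045],[0,0,1.167]]
  ]
}}

```text
time: 1.27
tool_pos: [480.0, 328.7, 200.2]
orientation: [-3.141, 0.0, 1.511]
force: [-0.4, -0.2, 0.9]
width: 85.4
gripper_force: 0.0
```

```bash
python3 - <<'E'
from h import *
o=status.get_obs(); print(o['time'],o['tool_pos'],o['orientation'],o['joints'])
w=viewer.capture('wrist'); cv2.imwrite('pics/w1.png',w[:,:,::-1])
E
```

```text
1.275 [480.0289465  328.74655852 200.15322052] [-3.14132875e+00  9.72521432e-05  1.51079159e+00] [4.05707373e-01 1.32215129e-01 1.77311374e+00 3.34663335e-05
 1.23654326e+00 4.65701139e-01]
```

View pics/w1.png

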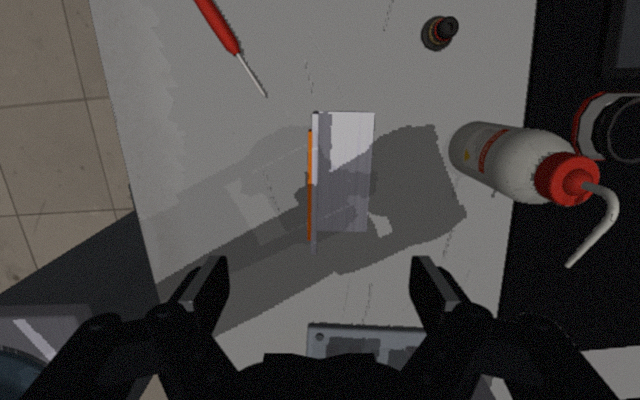

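The wrist view shows the angle upright below me: the orange strip is at column 310 (rows 130–240), the upright's top edge at column 315 (rows 112–252), and the flat leg's far corners at (375,113) and (367,232).

```bash
python3 - <<'E'
from h import *
o={'tool_pos':np.array([480.0,328.75,200.15]),'orientation':np.array([-3.1413,0.0001,1.5108])}
w=cv2.imread('pics/w1.png')[:,:,::-1]
for y in (115,140,180,220,245): print(y,w[y,304:324].astype(int).sum(1))
b,l=blobs(w,(8,110,60),(22,255,255),30); print(b)
i=max((x for x in b),key=lambda x:x[1] if 300<x[0][0]<320 else 0)
ys,xs=np.nonzero((l==l[180,310])); print(cv2.fitLine(np.c_[xs,ys].astype(np.float32),2,0,.01,.01).ravel())
f=on_z('wrist',[(375,113),(367,232)],6,o); u=on_z('wrist',[(318,112),(317,252)],62,o); print(f,u)
for q in (f,u): d=q[0]-q[1]; print(np.linalg.norm(d),np.degrees(np.arctan2(-d[0],d[1])))
E
```

```text
115 [367 373 357 364 373 363 323 328 452 518 514 530 516 490 387 325 312 304
 311 311]
140 [327 344 327 319 325 286 283 332 420 476 481 470 453 413 318 297 311 311
 320 318]
180 [320 248 189 204 258 285 278 353 454 482 473 468 437 340 254 249 254 259
 257 241]
220 [185 201 213 197 168 168 192 237 256 252 261 239 227 250 270 249 241 256
 244 239]
245 [217 205 225 208 215 222 238 255 269 243 241 249 210 220 222 232 221 224
 230 233]
[(array([309.1, 184.9]), np.int32(462), array([307, 130,   5, 111], dtype=int32))]
[ 1.1840142e-02 -9.9992990e-01  3.0905194e+02  1.8493291e+02]
[[538.53162235 390.34920804   6.        ]
 [528.73795346 262.06584907   6.        ]] [[482.24636757 396.82981231  62.        ]
 [473.56734178 269.68472817  62.        ]]
128.6566599074859 -4.365722238174442
127.4409585237336 -3.9049983856554946
```

Call:
{"name": "jog_arm", "arguments": {
  "deltas": [
    [100,[0.001,-0.0065,0.06],[0,0,0.011]],
    [100,[0.001,-0.0065,0.11],[0,0,0.011]],
    [100,[0.001,-0.0065,0.152],[0,0,0.011]],
    [100,[0.001,-0.0065,0.152],[0,0,0.011]],
    [0,[0.001,-0.0065,0.152],[0,0,0.011]],
    [0,[0.001,-0.0065,0.152],[0,0,0.011]],
    [0,[0.001,-0.0065,0.152],[0,0,0.011]],
    [0,[0.001,-0.0065,0.152],[0,0,0.011]],
    [0,[0.001,-0.0065,0.152],[0,0,0.011]],
    [0,[0.001,-0.0065,0.152],[0,0,0.011]]
  ]
}}

```text
time: 2.58
tool_pos: [474.4, 330.3, 49.2]
orientation: [3.14, -0.001, 1.499]
force: [-0.6, -0.0, 5.5]
width: 7.9
gripper_force: 59.3
```

Call:
{"name": "jog_arm", "arguments": {
  "deltas": [
    [0,[0,0,-0.05],[0,0,0]],
    [0,[0,0,-0.11],[0,0,0]],
    [0,[-0.02,0,-0.17],[0,0,0]],
    [0,[-0.07,-0.005,-0.182],[0,0,0.02]],
    [0,[-0.13,-0.01,-0.182],[0,0,0.045]],
    [0,[-0.19,-0.015,-0.182],[0,0,0.045]],
    [0,[-0.25,-0.02,-0.182],[0,0,0.045]],
    [0,[-0.3,-0.02,-0.182],[0,0,0.045]],
    [0,[-0.332,-0.02,-0.182],[0,0,0.045]],
    [0,[-0.332,-0.02,-0.182],[0,0,0.045]]
  ]
}}

```text
time: 3.82
tool_pos: [429.4, -1.2, 229.7]
orientation: [-3.141, -0.0, 1.45]
force: [0.0, 0.8, -0.3]
width: 7.9
gripper_force: 58.8
```

```bash
python3 - <<'E'
from h import *
o0={'tool_pos':np.array([480.0,328.75,200.15]),'orientation':np.array([-3.1413,0.0001,1.5108])}
print('strip ends',on_z('wrist',[(309.5,129.5),(308.5,241.5)],62,o0))
o=status.get_obs(); print(o['time'],o['tool_pos'],o['orientation'],o['force'],o['width'])
w=viewer.capture('wrist'); cv2.imwrite('pics/w2.png',w[:,:,::-1])
E
```

```text
strip ends [[474.26667796 383.0665448   62.        ]
 [466.28337239 280.95255574  62.        ]]
3.825 [429.44615883  -1.15931947 229.69047711] [-3.14057207e+00 -7.70145492e-05  1.44992478e+00] [ 0.03015477  0.75884241 -0.3457126 ] 7.862177563776117
```

View pics/w2.png

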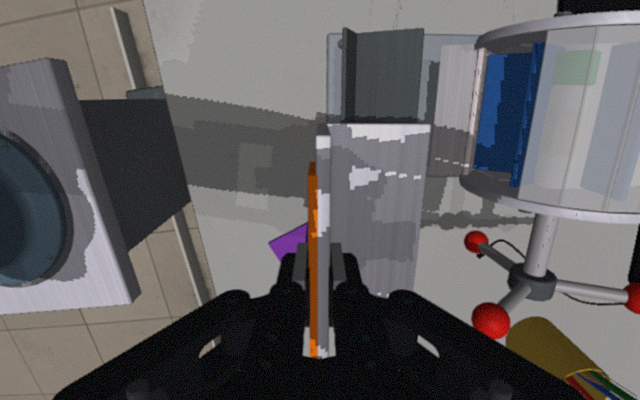

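The wrist view shows the held angle, with its far end at row 124 (columns 328–430) and the upright's top at row 136. Beyond it is the cradle: front leg top-left at (343,28), inner corner at (356,37), back-leg top corner at (424,30).

```bash
python3 - <<'E'
from h import *
o={'tool_pos':np.array([429.45,-1.16,229.69]),'orientation':np.array([-3.1406,0,1.44992])}
T=np.linalg.inv(T_tool(o))
tl=lambda p:(np.c_[p,np.ones(len(p))]@T.T)[:,:3].round(1)
print('held flat far edge (tool)',tl(on_z('wrist',[(330,124),(430,124)],186.5,o)))
print('held upright top far (tool)',tl(on_z('wrist',[(318,136),(329,136)],242,o)))
th=np.radians(-6.7); ex=np.array([np.cos(th),np.sin(th)]); ey=np.array([-ex[1],ex[0]]); O=np.array([609.4,44.3])
fe=lambda p:np.c_[(p[:,:2]-O)@ex,(p[:,:2]-O)@ey,p[:,2]].round(1)
print('frontleg top',fe(on_z('wrist',[(343,28),(347,28)],87.6,o)))
print('corner',fe(on_z('wrist',[(356,37),(355,110)],64,o)))
print('back top',fe(on_z('wrist',[(424,30),(421,121)],87.2,o)))
print('base corner',fe(on_z('wrist',[(327,34)],12,o)))
r=[on for on in [rays('wrist',[(491,320)],o)]]
w=cv2.imread('pics/w2.png')[:,:,::-1]
for lo,hi in(((0,150,60),(6,255,255)),((174,150,60),(180,255,255))): print([(b[0],b[1],b[2]) for b in blobs(w,lo,hi,60)[0]])
c,d=rays('wrist',[(491,320.5)],o); k=np.array([535.9,-78,186.1]); print('k1 dist',np.linalg.norm(np.cross(k-c,d[0])), c+d[0]*(d[0]@(k-c)))
E
```

```text
held flat far edge (tool) [[65.6  4.8 43.2]
 [65.8 58.3 43.1]]
held upright top far (tool) [[ 65.6  -1.5 -12.3]
 [ 65.6   2.5 -12.3]]
frontleg top [[-155.4   65.4   87.6]
 [-152.3   65.4   87.6]]
corner [[-142.6   63.    64. ]
 [-141.8    2.5   64. ]]
back top [[-91.8  64.3  87.2]
 [-88.3  -5.7  87.2]]
base corner [[-166.1   74.7   12. ]]
[(array([475.4, 240.9]), np.int32(258), array([466, 232,  22,  22], dtype=int32)), (array([633.9, 299.2]), np.int32(255), array([624, 284,  16,  30], dtype=int32)), (array([492. , 321.5]), np.int32(861), array([473, 303,  37,  37], dtype=int32))]
[]
k1 dist 1.2406967241243019 [535.69194274 -77.15035527 185.22014525]
```

Call:
{"name": "jog_arm", "arguments": {
  "deltas": [
    [0,[0.03,-0.004,0],[-0.1,0,0]],
    [0,[0.065,-0.004,0.02],[-0.25,0,0]],
    [0,[0.065,-0.004,0.05],[-0.4,0,0]],
    [0,[0.065,-0.004,0.078],[-0.436,0,0]],
    [0,[0.065,-0.004,0.078],[-0.436,0,0]],
    [0,[0.065,-0.004,0.078],[-0.436,0,0]]
  ]
}}

```text
time: 4.62
tool_pos: [434.6, 65.8, 153.7]
orientation: [2.704, -0.0, 1.455]
force: [0.2, 0.7, -1.1]
width: 8.0
gripper_force: 58.9
```

```bash
cat > n.py <<'E'
from h import *
def goal(pf,o):  # feeder point -> shift in tool axes (mm)
    th=np.radians(-6.7); ex=np.array([np.cos(th),np.sin(th),0]); ey=np.array([-ex[1],ex[0],0])
    w=np.array([609.4,44.3,0])+pf[0]*ex+pf[1]*ey+np.array([0,0,pf[2]])
    return (T_tool(o)[:3,:3].T@(w-o['tool_pos'])).round(1)
E
python3 - <<'E'
from n import *
o=status.get_obs(); print(o['time'],o['tool_pos'],o['orientation'],o['force'])
T=T_tool(o); print(T[:3,:3].round(3)); print('nest shift',goal((-160.9,-1,109.2),o))
w=viewer.capture('wrist'); cv2.imwrite('pics/w3.png',w[:,:,::-1])
E
```

```text
4.625 [434.56579728  65.75263335 153.74286948] [ 2.70423310e+00 -2.63586394e-04  1.45467663e+00] [ 0.18799556  0.73036123 -1.09479703]
[[ 0.116  0.9    0.421]
 [ 0.993 -0.105 -0.049]
 [ 0.     0.424 -0.906]]
nest shift [-1.9 -5.1 46.8]
```

View pics/w3.png

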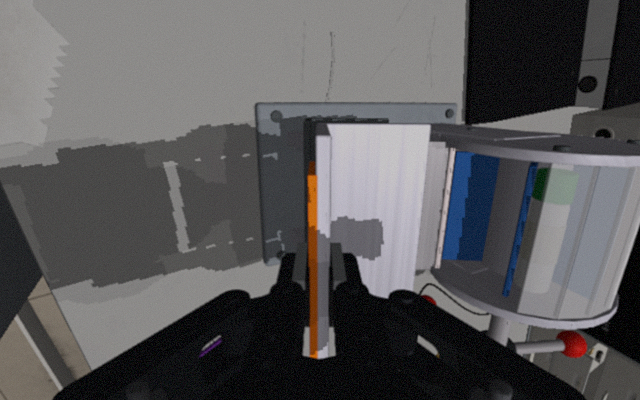

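The wrist view shows the tilted angle above the cradle, with its end at row 124 and the cradle end just beyond it at row 119. The base plate edge is at row 103. Descending.

Call:
{"name": "jog_arm", "arguments": {
  "deltas": [
    [0,[-0.002,-0.002,0.015],[0,0,0]],
    [0,[-0.002,-0.002,0.025],[0,0,0]],
    [0,[-0.002,-0.0025,0.032],[0,0,0]],
    [0,[-0.002,-0.0025,0.038],[0,0,0]],
    [0,[-0.002,-0.0025,0.04],[0,0,0]],
    [0,[-0.002,-0.0025,0.04],[0,0,0]]
  ]
}}

```text
time: 5.42
tool_pos: [447.9, 61.6, 115.0]
orientation: [2.706, -0.0, 1.454]
force: [-0.4, 0.8, -2.0]
width: 7.9
gripper_force: 59.1
```

Call:
{"name": "jog_arm", "arguments": {
  "deltas": [
    [0,[0,0,0.002],[0,0,0]],
    [0,[0,0,0.004],[0,0,0]],
    [0,[0,0,0.005],[0,0,0]],
    [0,[0,0,0.005],[0,0,0]]
  ]
}}

```text
time: 5.92
tool_pos: [449.9, 61.4, 110.4]
orientation: [2.706, 0.0, 1.454]
force: [-0.3, 0.4, -1.2]
width: 8.1
gripper_force: 59.1
```

Call:
{"name": "jog_arm", "arguments": {
  "deltas": [
    [0,[0,0,0.001],[0,0,0]],
    [0,[0,0,0.002],[0,0,0]],
    [0,[0,0,0.003],[0,0,0]],
    [0,[0,0,0.003],[0,0,0]]
  ]
}}

```text
time: 6.42
tool_pos: [450.6, 61.4, 109.3]
orientation: [2.709, 0.001, 1.455]
force: [-34.2, -1.3, 34.7]
width: 8.0
gripper_force: 66.1
```

Call:
{"name": "jog_arm", "arguments": {
  "deltas": [
    [0,[0,0,-0.002],[0,0,0]],
    [0,[0,-0.0015,-0.002],[0,0,0]],
    [0,[0,-0.003,-0.002],[0,0,0]],
    [0,[0,-0.003,-0.002],[0,0,0]]
  ]
}}

```text
time: 6.92
tool_pos: [449.6, 61.4, 109.7]
orientation: [2.7, -0.0, 1.453]
force: [6.1, 0.3, -1.3]
width: 8.3
gripper_force: 58.7
```

```bash
python3 - <<'E'
from n import *
o=status.get_obs(); print(o['tool_pos'],o['force'],o['moment']); print('nest shift',goal((-160.9,-1,109.2),o))
E
```

```text
[449.62611377  61.408327   109.71854071] [ 6.14270185  0.28008575 -1.30345865] [ 0.1011225  -0.63215863  0.06177595]
nest shift [ 0.6 -0.4  0.4]
```

Call:
{"name": "jog_arm", "arguments": {
  "deltas": [
    [0,[0,0,0.001],[0,0,0]],
    [0,[0,0,0.002],[0,0,0]],
    [0,[0,-0.001,0.002],[0,0,0]],
    [0,[0,-0.001,0.002],[0,0,0]]
  ]
}}

```text
time: 7.42
tool_pos: [450.0, 61.4, 109.1]
orientation: [2.7, 0.0, 1.454]
force: [-9.4, -1.7, 19.2]
width: 8.1
gripper_force: 62.6
```

Call:
{"name": "jog_arm", "arguments": {
  "deltas": [
    [0,[0,0,-0.0015],[0,0,0]],
    [30,[0,0,-0.0015],[0,0,0]],
    [30,[0,0,-0.0015],[0,0,0]],
    [30,[0,0,-0.0015],[0,0,0]],
    [30,[0,0,-0.03],[0,0,0]],
    [30,[-0.03,0,-0.06],[0,0,0]],
    [30,[-0.06,0,-0.1],[0,0,0]],
    [30,[-0.06,0,-0.1],[0,0,0]],
    [30,[-0.06,0,-0.1],[0,0,0]]
  ]
}}

```text
time: 8.55
tool_pos: [398.3, 7.1, 195.9]
orientation: [2.707, -0.0, 1.453]
force: [0.1, 0.4, -0.2]
width: 25.7
gripper_force: 0.0
```

```bash
python3 - <<'E'
from n import *
o=status.get_obs(); print(o['time'],o['tool_pos'].tolist(),o['orientation'].tolist(),o['force'])
w=viewer.capture('wrist'); cv2.imwrite('pics/w4.png',w[:,:,::-1])
E
```

```text
8.55 [398.30950350502167, 7.132083797928249, 195.89664537987656] [2.7067378512521314, -0.0002948019313724348, 1.4534213785392902] [ 0.13087275  0.40079725 -0.24782935]
```

View pics/w4.png

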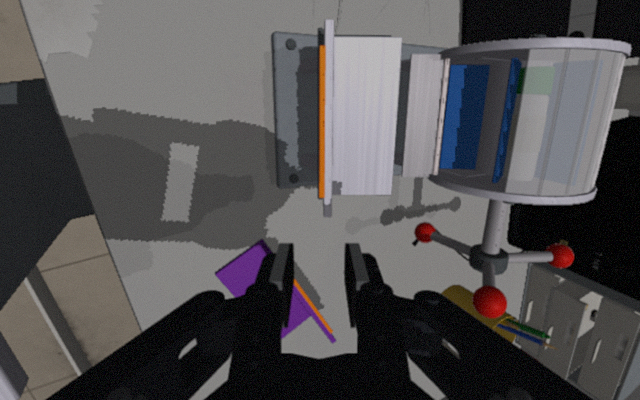

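The wrist view shows the angle resting in the cradle. Its back edge runs (401,38)–(391,195), with a small gap to the ramp at column 408, and its upright top runs (330,20)–(327,205). Checking the numbers.

```bash
python3 - <<'E'
from n import *
o={'tool_pos':np.array([398.31,7.13,195.9]),'orientation':np.array([2.70674,-.0003,1.45342])}
th=np.radians(-6.7); ex=np.array([np.cos(th),np.sin(th)]); ey=np.array([-ex[1],ex[0]]); O=np.array([609.4,44.3])
fe=lambda p:np.c_[(p[:,:2]-O)@ex,(p[:,:2]-O)@ey,p[:,2]].round(1)
print('back edge: expect x -87.9, y +-65',fe(on_z('wrist',[(401,38),(391.5,195)],95.6,o)))
print('upright top: expect x -167.7..-162',fe(on_z('wrist',[(325.5,20),(334,20),(323.5,205),(331,205)],121.5,o)))
print('ramp edge',fe(on_z('wrist',[(409,56),(403,178)],93,o)))
s=viewer.capture('scene'); cv2.imwrite('pics/s1.png',cv2.resize(s[150:250,225:345],(720,600),interpolation=cv2.INTER_CUBIC)[:,:,::-1])
E
```

```text
back edge: expect x -87.9, y +-65 [[-89.5  62.8  95.6]
 [-88.5 -65.6  95.6]]
upright top: expect x -167.7..-162 [[-167.9   63.   121.5]
 [-162.1   63.6  121.5]
 [-168.8  -55.4  121.5]
 [-162.8  -56.2  121.5]]
ramp edge [[-78.2  50.6  93. ]
 [-74.7 -52.   93. ]]
```

View pics/s1.png

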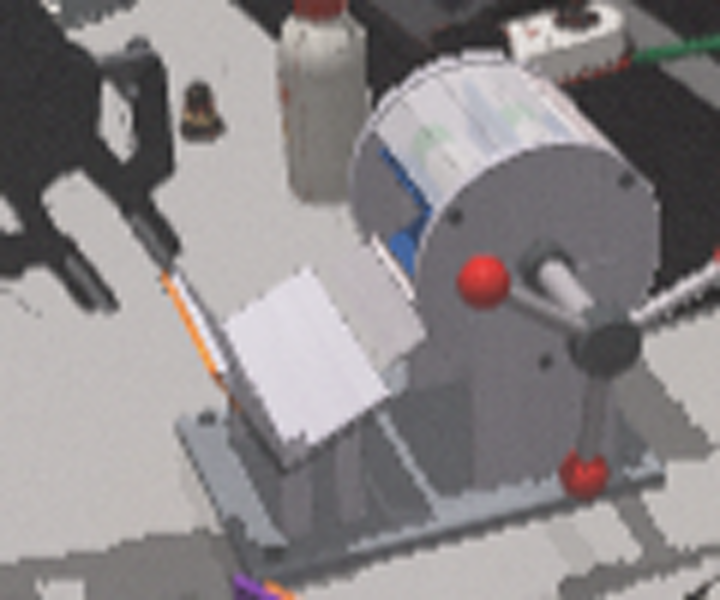

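The scene crop shows the angle sitting flush in the cradle, its near end around (290,465)–(390,392), with the drum and knobs unmoved. Next I'll check end alignment numerically from directly above the near end, on the way to the knob.

Call:
{"name": "jog_arm", "arguments": {
  "deltas": [
    [30,[-0.05,0,0],[0,0,0]],
    [30,[-0.1,0,0],[0,0,0]],
    [30,[-0.1,0,0],[0,0,0]]
  ]
}}

```text
time: 9.02
tool_pos: [386.3, -94.7, 195.3]
orientation: [2.709, -0.002, 1.447]
force: [0.1, 1.2, 0.2]
width: 25.6
gripper_force: 0.0
```

```bash
cat >> n.py <<'E'
def cr(xyz):  # cradle coords -> world
    th=np.radians(-6.7); ex=np.array([np.cos(th),np.sin(th),0]); ey=np.array([-ex[1],ex[0],0]); ez=np.array([0,0,1.])
    c,s=np.cos(np.radians(25)),np.sin(np.radians(25))
    return np.array([609.4,44.3,0])-141.5*ex+64*ez+xyz[0]*(c*ex+s*ez)+xyz[1]*ey+xyz[2]*(-s*ex+c*ez)
def proj(name,P,o=None):
    i=viewer.camera_info(name); C=i['cam_to_world'] if 'cam_to_world' in i else T_tool(o)@i['tool_from_camera']
    p=np.linalg.inv(C)@np.r_[P,1]; u=np.array([p[0],-p[1]])/-p[2]; u*=1+i['k1']*(u@u)
    return np.array([i['fx']*u[0]+i['cx'],i['fy']*u[1]+i['cy']])
E
python3 - <<'E'
from n import *
o=status.get_obs(); print(o['time'],o['tool_pos'],o['orientation'])
w=viewer.capture('wrist'); cv2.imwrite('pics/w5.png',w[:,:,::-1]); g=w.astype(int).sum(2)//3
for x in (20,35,50):
    a=proj('wrist',cr((x,-65,6)),o); b=proj('wrist',cr((x,-65,0)),o); c=proj('wrist',cr((x,-65,-4)),o)
    print(x,a.round(1),b.round(1),c.round(1)); r=int(a[1]); print(r-14,g[r-14:r+15,int(a[0])])
x=np.array([proj('wrist',cr((30,y,6)),o) for y in(0,-65)]);print('mm per px',65/np.linalg.norm(x[0]-x[1]))
E
```

```text
9.025 [386.30206633 -94.74028153 195.31378534] [ 2.70883654e+00 -1.75793978e-03  1.44718568e+00]
20 [348.4  71.5] [347.8  72.1] [347.4  72.5]
57 [184 180 183 184 181 182 180 175 182 185 182 181 183 183 170 131  76  59
  66  68  68  70  73  97 111 114 110  89  86]
35 [367.2  71.4] [366.1  72. ] [365.4  72.4]
57 [184 181 181 181 184 188 183 185 189 184 185 183 184 187 179 137  98 110
 115 118 113 116 117 112 114 114 112 102  94]
50 [385.9  71.4] [384.4  72. ] [383.5  72.4]
57 [185 184 188 186 185 186 183 182 188 184 185 187 186 187 180 143  98 107
 117 115 113 114 114 113 117 113 116 106  94]
mm per px 0.7081840019399729
```

Call:
{"name": "jog_arm", "arguments": {
  "deltas": [
    [30,[0.06,0,0],[0,0,0]],
    [30,[0.12,0,0],[0,0,0]],
    [30,[0.135,0,0],[0,0,0]],
    [30,[0.135,0,0],[0,0,0]]
  ]
}}

```text
time: 9.57
tool_pos: [402.0, 45.0, 195.4]
orientation: [2.708, -0.0, 1.461]
force: [0.0, 0.3, 0.6]
width: 25.2
gripper_force: 0.0
```

```bash
python3 - <<'E'
from n import *
o=status.get_obs(); print(o['time'],o['tool_pos'],o['orientation'])
w=viewer.capture('wrist'); cv2.imwrite('pics/w6.png',w[:,:,::-1]); g=w.astype(int).sum(2)//3
for x in (20,35,50):
    a=proj('wrist',cr((x,65,6)),o); b=proj('wrist',cr((x,65,0)),o); c=proj('wrist',cr((x,65,-4)),o)
    print(x,a.round(1),b.round(1),c.round(1)); r=int(a[1]); print(r-14,g[r-14:r+15,int(a[0])])
E
```

```text
9.575 [401.97381107  44.95076142 195.398841  ] [ 2.70849620e+00 -3.22878919e-04  1.46133599e+00]
20 [350.3  86.7] [349.6  87. ] [349.2  87.1]
72 [130 131 133 132 131 127 110  91  95 108 118 115 113  88  69  86 141 175
 186 186 185 185 185 187 187 185 189 183 187]
35 [368.7  86.9] [367.6  87.1] [366.9  87.3]
72 [132 131 133 130 133 133 120 104  97  97 113 117 111  93  71  89 134 171
 185 183 184 184 184 190 184 189 185 188 185]
50 [387.1  87.1] [385.6  87.4] [384.7  87.5]
73 [130 133 133 128 128 131 126 105  96 104 113 113  92  73  77 107 159 187
 184 188 184 186 186 186 184 185 185 185 182]
```

```bash
cat >> n.py <<'E'
def rotgoal(beta,o,psi=173.3):  # tool y along feeder -y.., z pointing forward/down beta deg below level
    th=np.radians(-6.7); ex=np.array([np.cos(th),np.sin(th),0]); ez=np.array([0,0,1.]); b=np.radians(beta)
    z=np.cos(b)*ex-np.sin(b)*ez; x=-np.sin(b)*ex-np.cos(b)*ez; y=np.cross(z,x)
    G=np.c_[x,y,z]; return R.from_matrix(T_tool(o)[:3,:3].T@G).as_rotvec().round(3),G
def knob(a): return np.array([-75*np.cos(np.radians(a)),-130,140+75*np.sin(np.radians(a))])
E
python3 - <<'E'
from n import *
o=status.get_obs(); print(o['tool_pos'],o['orientation'],o['joints'].round(2))
rv,G=rotgoal(55,o); b=np.radians(55)
print('pre',goal(knob(38)-90*np.array([np.cos(b),0,-np.sin(b)]),o),rv,np.degrees(np.linalg.norm(rv)))
E
```

```text
[402.17405659  43.63688238 195.64719071] [ 2.70786873e+00 -1.30085531e-04  1.45853218e+00] [-0.2  -0.65  2.45  0.04  0.91 -0.1 ]
pre [-105.6  112.8  -18.6] [-0.137 -0.141 -1.562] 90.20208335546361
```

Call:
{"name": "jog_arm", "arguments": {
  "deltas": [
    [60,[-0.03,0,-0.04],[-0.02,-0.02,-0.18]],
    [60,[-0.07,0.03,-0.06],[-0.04,-0.04,-0.36]],
    [60,[-0.105,0.06,-0.05],[-0.05,-0.05,-0.54]],
    [60,[-0.105,0.08,-0.04],[-0.06,-0.06,-0.72]],
    [60,[-0.105,0.1,-0.03],[-0.08,-0.08,-0.9]],
    [60,[-0.105,0.113,-0.019],[-0.1,-0.1,-1.1]],
    [60,[-0.1055,0.113,-0.0185],[-0.12,-0.12,-1.3]],
    [60,[-0.1055,0.113,-0.0185],[-0.137,-0.141,-1.562]],
    [60,[-0.1055,0.113,-0.0185],[-0.137,-0.141,-1.562]],
    [60,[-0.1055,0.113,-0.0185],[-0.137,-0.141,-1.562]]
  ]
}}

```text
time: 10.88
tool_pos: [484.0, -75.0, 260.6]
orientation: [3.14, 0.612, 3.016]
force: [0.8, -0.3, 0.3]
width: 50.9
gripper_force: 0.0
```

```bash
python3 - <<'E'
from n import *
o=status.get_obs(); print(o['time'],o['tool_pos'],o['orientation'],o['joints'].round(2))
rv,G=rotgoal(55,o); print('knob1',goal(knob(38),o),rv)
for n in('wrist','top','scene'):
    w=viewer.capture(n); cv2.imwrite(f'pics/k1_{n}.png',w[:,:,::-1])
    if n=='wrist':
        print('red',[(b[0],b[1]) for b in blobs(w,(0,150,60),(6,255,255),60)[0]], 'pred',proj('wrist',np.array([535.8,-77.5,185.6]),o))
    if n!='wrist': print(n,'green',[(b[0],b[1]) for b in blobs(w,(45,50,60),(80,255,255),3)[0]])
    print([proj(n,cr(p),o).round() for p in((20,0,15),(60,40,10),(60,-40,10))])
E
```

```text
10.875 [484.00441745 -74.95649499 260.60074191] [3.14030887 0.61213204 3.01554465] [-0.49 -0.53  2.3   0.29  0.81 -2.08]
knob1 [ 0.6  3.4 90.5] [-0.004  0.001 -0.007]
red [(array([323. , 142.3]), np.int32(237)), (array([324.5, 209.5]), np.int32(677)), (array([192.4, 234. ]), np.int32(144)), (array([180.4, 260.2]), np.int32(92)), (array([323.1, 264.1]), np.int32(281)), (array([568.7, 312.4]), np.int32(322))] pred [323.07239327 209.21027623]
[array([490.,  49.]), array([523., 101.]), array([429., 101.])]
top green [(array([231.7, 138.9]), np.int32(30)), (array([412.7, 270.3]), np.int32(3))]
[array([296., 246.]), array([284., 232.]), array([310., 235.])]
scene green [(array([345.5, 156.3]), np.int32(78)), (array([400. , 231.9]), np.int32(69)), (array([390.8, 244.9]), np.int32(30)), (array([314.9, 310.6]), np.int32(7)), (array([310. , 311.4]), np.int32(5)), (array([320.8, 311. ]), np.int32(4)), (array([307.6, 317.1]), np.int32(7)), (array([322. , 319.4]), np.int32(14)), (array([313.5, 322. ]), np.int32(4)), (array([316.8, 323.4]), np.int32(5))]
[array([269., 210.]), array([277., 197.]), array([285., 210.])]
```

Call:
{"name": "jog_arm", "arguments": {
  "deltas": [
    [60,[0.0005,0.004,0.05],[0,0,-0.007]],
    [60,[0.0005,0.004,0.085],[0,0,-0.007]],
    [60,[0.0005,0.004,0.0905],[0,0,-0.007]],
    [60,[0.0005,0.004,0.0905],[0,0,-0.007]],
    [0,[0.0005,0.004,0.0905],[0,0,-0.007]],
    [0,[0.0005,0.004,0.0905],[0,0,-0.007]],
    [0,[0.0005,0.004,0.0905],[0,0,-0.007]],
    [0,[0.0005,0.004,0.0905],[0,0,-0.007]]
  ]
}}

```text
time: 12.02
tool_pos: [536.4, -77.2, 188.8]
orientation: [-3.134, 0.616, 3.03]
force: [-8.9, -2.0, 7.5]
width: 20.2
gripper_force: 58.2
```

```bash
python3 - <<'E'
from n import *
o=status.get_obs(); print(o['time'],o['tool_pos'],o['orientation'],o['force'],o['width'])
base=goal(knob(38),o)
for a in range(28,-61,-10): print(a,(goal(knob(a),o)-base).round(1))
E
```

```text
12.025 [536.39441114 -77.18324484 188.80697939] [-3.13390712  0.61556892  3.02959414] [-8.86419538 -1.97251951  7.48291763] 20.249613435890115
28 [12.2  0.1  4.8]
18 [23.3  0.1 11.7]
8 [33.1  0.2 20.4]
-2 [41.2  0.3 30.7]
-12 [47.4  0.4 42.2]
-22 [51.5  0.5 54.6]
-32 [53.3  0.5 67.6]
-42 [52.9  0.6 80.6]
-52 [50.3  0.6 93.4]
```

Call:
{"name": "jog_arm", "arguments": {
  "deltas": [
    [50,[0,0,0],[0,0,0]],
    [50,[0,0,0.004],[0,0,0]],
    [50,[0,0,0.006],[0,0,0]],
    [0,[0,0,0.006],[0,0,0]],
    [0,[0,0,0.006],[0,0,0]],
    [0,[0,0,0.006],[0,0,0]],
    [0,[0,0,0.006],[0,0,0]]
  ]
}}

```text
time: 12.9
tool_pos: [539.5, -77.6, 182.0]
orientation: [-3.135, 0.613, 3.029]
force: [-5.1, -3.0, 2.9]
width: 21.0
gripper_force: 58.4
```

Call:
{"name": "jog_arm", "arguments": {
  "deltas": [
    [0,[0.0038,0,0.0012],[0,0,0]],
    [0,[0.0075,0,0.0027],[0,0,0]],
    [0,[0.0122,0,0.0048],[0,0,0]],
    [0,[0.0157,0,0.0067],[0,0,0]],
    [0,[0.0179,0,0.008],[0,0,0]],
    [0,[0.0212,0,0.0102],[0,0,0]],
    [0,[0.0233,0,0.0117],[0,0,0]],
    [0,[0.0254,0,0.0134],[0,0,0]],
    [0,[0.0284,0,0.0159],[0,0,0]],
    [0,[0.0284,0,0.0159],[0,0,0]]
  ]
}}

```text
time: 14.15
tool_pos: [526.9, -76.1, 154.4]
orientation: [-3.134, 0.617, 3.029]
force: [0.1, -1.6, 4.9]
width: 21.0
gripper_force: 61.8
```

```bash
cat > look.py <<'E'
from n import *
import sys
o=status.get_obs(); print(o['time'],o['tool_pos'],o['orientation'],o['force'],o['width'],o['joints'].round(2))
w=viewer.capture('wrist'); cv2.imwrite(f'pics/{sys.argv[1]}.png',w[:,:,::-1])
print('cradle',[proj('wrist',cr(p),o).round() for p in((17,0,17),(6,-65,62),(62,65,6),(62,-65,6))])
print('green',[(b[0],b[1]) for b in blobs(w,(40,50,40),(85,255,255),15)[0]])
print('red',[(b[0],b[1]) for b in blobs(w,(0,150,60),(6,255,255),60)[0]])
s=viewer.capture('scene'); cv2.imwrite(f'pics/{sys.argv[1]}_s.png',s[:,:,::-1])
t=viewer.capture('top'); cv2.imwrite(f'pics/{sys.argv[1]}_t.png',t[:,:,::-1])
f=lambda im,x0,x1,y0,y1:[(b[0],b[1]) for b in blobs(im,(40,25,40),(85,255,255),3)[0] if x0<b[0][0]<x1 and y0<b[0][1]<y1]
print('scene green',f(s,225,345,150,250),'top green',f(t,270,330,180,260))
E
python3 look.py t1; python3 - <<'E'
from n import *
for n,f in(('k1_scene',(225,345,150,250)),('k1_top',(270,330,170,260))):
    im=cv2.imread(f'pics/{n}.png')[:,:,::-1]; print(n,[(b[0],b[1]) for b in blobs(im,(40,25,40),(85,255,255),3)[0] if f[0]<b[0][0]<f[1] and f[2]<b[0][1]<f[3]])
E
```

```text
14.15 [526.89446375 -76.13924083 154.3622417 ] [-3.13434963  0.61738033  3.02877688] [ 0.13346575 -1.64914287  4.91390862] 21.0044024202994 [-0.44 -0.21  2.29  0.38  0.5  -2.18]
cradle [array([605.,  73.]), array([534.,  46.]), array([665., 160.]), array([439., 157.])]
green [(array([ 76.2, 240. ]), np.int32(24)), (array([607.6, 304.3]), np.int32(1163)), (array([118.7, 307.7]), np.int32(181)), (array([176.3, 308.1]), np.int32(19))]
red [(array([319.1, 214.8]), np.int32(308)), (array([318.4, 292.5]), np.int32(1684)), (array([144.1, 313. ]), np.int32(313))]
scene green [(array([344.9, 156.6]), np.int32(102)), (array([292. , 178.8]), np.int32(6))] top green []
k1_scene []
k1_top []
```

Call:
{"name": "jog_arm", "arguments": {
  "deltas": [
    [0,[0.0028,0,0.0027],[0,0.03,0]],
    [0,[0.0047,0,0.0045],[0,0.06,0]],
    [0,[0.0069,0,0.007],[0,0.09,0]],
    [0,[0.0089,0,0.0096],[0,0.12,0]],
    [0,[0.0109,0,0.0122],[0,0.15,0]],
    [0,[0.0128,0,0.0148],[0,0.18,0]],
    [0,[0.0149,0,0.0182],[0,0.2,0]],
    [0,[0.0168,0,0.0216],[0,0.22,0]],
    [0,[0.019,0,0.0263],[0,0.22,0]],
    [0,[0.019,0,0.0263],[0,0.22,0]]
  ]
}}

```text
time: 15.55
tool_pos: [526.4, -76.0, 121.1]
orientation: [-3.135, 0.396, 3.029]
force: [2.8, -2.2, 1.8]
width: 20.8
gripper_force: 66.1
```

```bash
python3 look.py t2; python3 - <<'E'
from n import *
o=status.get_obs(); rv,G=rotgoal(67.6,o); print(rv,goal(knob(-12),o))
for a in (-12,-17,-22,-27,-32,-37,-42,-47): print(a,(goal(knob(a),o)-goal(knob(-12),o)).round(1))
E
```

```text
15.55 [526.383356   -76.03107992 121.14382016] [-3.134861    0.39599619  3.02901566] [ 2.82434669 -2.2168288   1.83044432] 20.796204729387316 [-0.41 -0.07  2.18  0.17  0.65 -1.98]
cradle [array([615., 119.]), array([549.,  78.]), array([690., 210.]), array([448., 210.])]
green [(array([ 53.2, 306.9]), np.int32(22))]
red [(array([318.3, 290.5]), np.int32(1688))]
scene green [(array([264.5, 203. ]), np.int32(26))] top green [(array([285.6, 246. ]), np.int32(40))]
[-0.005  0.005  0.003] [ 3.3 -0.8 -4.9]
-12 [0. 0. 0.]
-17 [0.9 0.  6.5]
-22 [ 1.3  0.1 13. ]
-27 [ 1.1  0.1 19.6]
-32 [ 0.3  0.1 26.1]
-37 [-1.   0.2 32.5]
-42 [-2.9  0.2 38.7]
-47 [-5.3  0.2 44.8]
```

Call:
{"name": "jog_arm", "arguments": {
  "deltas": [
    [0,[0.0006,0,0.0043],[0,0.02,0]],
    [0,[0.001,0,0.0087],[0,0.04,0]],
    [0,[0.0013,0,0.013],[0,0.06,0]],
    [0,[0.0012,0,0.0174],[0,0.08,0]],
    [0,[0.0008,0,0.0218],[0,0.1,0]],
    [0,[0.0003,0,0.0261],[0,0.12,0]],
    [0,[-0.0006,0,0.0304],[0,0.13,0]],
    [0,[-0.0016,0,0.0346],[0,0.13,0]],
    [0,[-0.0029,0,0.0387],[0,0.13,0]],
    [0,[-0.0029,0,0.0387],[0,0.13,0]]
  ]
}}

```text
time: 16.95
tool_pos: [554.1, -79.5, 95.3]
orientation: [-3.136, 0.292, 3.024]
force: [24.3, 7.2, 17.4]
width: 8.2
gripper_force: 78.0
```

```bash
python3 look.py t3; python3 - <<'E'
from n import *
o=status.get_obs(); t=o['tool_pos']-np.array([609.4,44.3,140]); th=np.radians(-6.7)
x=t[0]*np.cos(th)+t[1]*np.sin(th); print('a',np.degrees(np.arctan2(t[2],-x)),np.hypot(x,t[2]))
E
```

```text
16.95 [554.11489052 -79.48812409  95.29498115] [-3.1357786   0.29218002  3.0236007 ] [24.302447    7.22758228 17.37792311] 8.200470751263502 [-0.37  0.09  2.06  0.1   0.71 -1.9 ]
cradle [array([690.,  69.]), array([651., -55.]), array([774., 193.]), array([485., 193.])]
green [(array([ 13.9, 333.6]), np.int32(36))]
red [(array([319. , 244.1]), np.int32(1884))]
scene green [(array([344.7, 156.6]), np.int32(102)), (array([264.5, 203. ]), np.int32(26))] top green [(array([285.6, 246. ]), np.int32(40))]
a -47.707906704005644 59.75803164243006
```

Call:
{"name": "jog_arm", "arguments": {
  "deltas": [
    [60,[0,0,0],[0,0,0]],
    [60,[0,0,0],[0,0,0]],
    [60,[0,0,0],[0,0,0]],
    [60,[0.03,0,-0.015],[0,0,0]],
    [60,[0.07,0,-0.04],[0,0,0]],
    [60,[0.07,0,-0.1],[0,0,0]],
    [60,[0.07,0,-0.16],[0,0,0]],
    [60,[0.07,0,-0.2],[0,0,0]],
    [60,[0.07,0,-0.2],[0,0,0]]
  ]
}}

```text
time: 18.23
tool_pos: [424.4, -63.4, 263.3]
orientation: [-3.136, 0.268, 3.026]
force: [-0.3, 0.7, -0.2]
width: 51.0
gripper_force: 0.0
```

```bash
python3 look.py t4; python3 - <<'E'
from n import *
o=status.get_obs()
for a in range(-55,-25,4): print(a,[proj('wrist',np.array([609.4,44.3,0])+R.from_euler('z',-6.7,degrees=True).apply(knob(a+d)),o).round(0).tolist() for d in(0,120,240)],proj('scene',np.array([609.4,44.3,0])+R.from_euler('z',-6.7,degrees=True).apply(knob(a+120))).round(1))
s=cv2.imread('pics/t4_s.png')[:,:,::-1]; print([(b[0],b[1]) for b in blobs(s,(0,150,100),(6,255,255))[0] if 280<b[0][0]<370 and 150<b[0][1]<245])
E
```

```text
18.225 [424.37740061 -63.3931427  263.25385849] [-3.13556129  0.26825694  3.02629983] [-0.34178225  0.66857887 -0.2418227 ] 51.01153351328954 [-0.46 -0.51  2.22  0.09  1.18 -1.94]
cradle [array([446., 171.]), array([393., 160.]), array([499., 213.]), array([379., 212.])]
green [(array([102.4, 139.4]), np.int32(824)), (array([479.7, 170.5]), np.int32(356)), (array([483.1, 292.3]), np.int32(81)), (array([550.2, 346.2]), np.int32(94)), (array([208.6, 365.9]), np.int32(55))]
red [(array([319.1, 231.8]), np.int32(278))]
scene green [(array([264.5, 203. ]), np.int32(26))] top green [(array([285.6, 246. ]), np.int32(40))]
-55 [[317.0, 240.0], [316.0, 349.0], [317.0, 342.0]] [314.3 188. ]
-51 [[317.0, 239.0], [316.0, 354.0], [317.0, 338.0]] [316. 187.]
-47 [[317.0, 238.0], [316.0, 360.0], [317.0, 334.0]] [317.6 186. ]
-43 [[317.0, 238.0], [316.0, 364.0], [317.0, 330.0]] [319.4 185.2]
-39 [[316.0, 238.0], [316.0, 368.0], [317.0, 325.0]] [321.1 184.5]
-35 [[316.0, 238.0], [316.0, 372.0], [317.0, 321.0]] [322.9 183.9]
-31 [[316.0, 239.0], [316.0, 376.0], [317.0, 317.0]] [324.7 183.4]
-27 [[316.0, 240.0], [316.0, 379.0], [317.0, 313.0]] [326.4 183. ]
[(array([323.5, 182.8]), np.int32(41)), (array([346.9, 210.4]), np.int32(28)), (array([304.5, 222.9]), np.int32(36))]
```

```bash
python3 - <<'E'
from n import *
from scipy.optimize import least_squares
o=status.get_obs(); Z=R.from_euler('z',-6.7,degrees=True)
W=lambda a:np.array([609.4,44.3,0])+Z.apply(knob(a))
s=np.array([[304.5,222.9],[323.5,182.8],[346.9,210.4]])
r=least_squares(lambda p:np.concatenate([proj('scene',W(p[0]+d))+p[1:]-m for d,m in zip((0,120,240),s)]),[-33,0,0]); print(r.x,r.fun.round(1))
a=r.x[0]+120; b=np.radians(70); d=np.array([np.cos(b),0,-np.sin(b)])
rv,G=rotgoal(70,o); print(rv,'pre',goal(knob(a)-70*d,o),'grasp',goal(knob(a)+5*d,o))
D=np.r_[1,0,0]
for x in range(0,56,5): # in tool frame after rotation
    v=Z.apply(knob(a-x)-knob(a)); print(x,(G.T@v).round(1))
E
```

```text
[-3.32454334e+01 -1.24762042e-02 -8.26139874e-01] [ 0.3  0.1  0.2  0.  -0.5 -0.1]
[-0.002 -0.09   0.001] pre [-145.5   -2.3   15.4] grasp [-152.2   -2.1   90.1]
0 [0. 0. 0.]
5 [ 6.3  0.  -1.6]
10 [12.8  0.  -2.7]
15 [19.3  0.  -3.1]
20 [25.9  0.  -3.1]
25 [32.4  0.  -2.4]
30 [38.8  0.  -1.2]
35 [45.1  0.   0.6]
40 [51.2  0.   2.9]
45 [57.1  0.   5.7]
50 [62.7  0.   9.1]
55 [68.   0.  12.9]
```

Call:
{"name": "jog_arm", "arguments": {
  "deltas": [
    [60,[-0.03,-0.001,-0.005],[0,-0.02,0]],
    [60,[-0.08,-0.001,-0.005],[0,-0.06,0]],
    [60,[-0.13,-0.001,0.005],[0,-0.09,0]],
    [60,[-0.146,-0.001,0.02],[0,-0.09,0]],
    [60,[-0.15,-0.001,0.06],[0,-0.09,0]],
    [60,[-0.152,-0.001,0.09],[0,-0.09,0]],
    [60,[-0.152,-0.001,0.09],[0,-0.09,0]],
    [0,[-0.152,-0.001,0.09],[0,-0.09,0]],
    [0,[-0.152,-0.001,0.09],[0,-0.09,0]],
    [0,[-0.152,-0.001,0.09],[0,-0.09,0]]
  ]
}}

```text
time: 19.62
tool_pos: [593.0, -84.0, 214.4]
orientation: [-3.137, 0.355, 3.027]
force: [-1.2, -0.0, 1.6]
width: 20.9
gripper_force: 58.7
```

Call:
{"name": "jog_arm", "arguments": {
  "deltas": [
    [0,[0.0036,0,-0.001],[0,0,0]],
    [0,[0.0072,0,-0.0018],[0,0,0]],
    [0,[0.0108,0,-0.0024],[0,0,0]],
    [0,[0.0144,0,-0.0028],[0,0,0]],
    [0,[0.018,0,-0.0031],[0,0,0]],
    [0,[0.0216,0,-0.0032],[0,0,0]],
    [0,[0.0252,0,-0.0031],[0,0,0]],
    [0,[0.0288,0,-0.0028],[0,0,0]],
    [0,[0.0324,0,-0.0024],[0,0,0]],
    [0,[0.0324,0,-0.0024],[0,0,0]]
  ]
}}

```text
time: 20.88
tool_pos: [561.7, -80.5, 205.0]
orientation: [-3.135, 0.354, 3.03]
force: [-1.7, 2.0, 5.5]
width: 20.2
gripper_force: 61.2
```

```bash
python3 look.py t5
```

```text
20.875 [561.66985145 -80.47295602 205.03494822] [-3.13478807  0.35382841  3.03022069] [-1.66983911  1.97519273  5.49318802] 20.162244523809203 [-0.38 -0.09  2.02  0.11  0.87 -1.89]
cradle [array([539.,   4.]), array([467., -66.]), array([612.,  88.]), array([420.,  83.])]
green [(array([7.6, 9.5]), np.int32(251)), (array([14.1, 15.3]), np.int32(87)), (array([594.6,  12.3]), np.int32(783)), (array([593.4, 196.7]), np.int32(614)), (array([135. , 270.6]), np.int32(19)), (array([125.1, 275.9]), np.int32(36)), (array([111.2, 290.7]), np.int32(91)), (array([172.2, 306.1]), np.int32(79)), (array([580.9, 335.9]), np.int32(229))]
red [(array([320.1, 126.3]), np.int32(552)), (array([318.8, 296.7]), np.int32(1354)), (array([128.6, 323.3]), np.int32(156))]
scene green [(array([344.6, 156.6]), np.int32(101)), (array([291.2, 178.9]), np.int32(10)), (array([264.5, 203. ]), np.int32(26))] top green [(array([285.6, 246. ]), np.int32(40))]
```

Call:
{"name": "jog_arm", "arguments": {
  "deltas": [
    [0,[0.002,0,0.0003],[0,0,0]],
    [0,[0.004,0,0.0007],[0,0,0]],
    [0,[0.006,0,0.0012],[0,0,0]],
    [0,[0.008,0,0.0017],[0,0,0]],
    [0,[0.01,0,0.0023],[0,0,0]],
    [0,[0.012,0,0.003],[0,0,0]],
    [0,[0.012,0,0.003],[0,0,0]],
    [0,[0.012,0,0.003],[0,0,0]]
  ]
}}

```text
time: 22.02
tool_pos: [551.5, -79.1, 197.0]
orientation: [-3.137, 0.353, 3.027]
force: [0.4, -0.6, -0.5]
width: 0.1
gripper_force: 0.0
```

```bash
python3 look.py t6
```

```text
22.025 [551.50496896 -79.14956849 196.97576635] [-3.13740229  0.35278917  3.02661365] [ 0.35943974 -0.61272806 -0.4745163 ] 0.1358884568522675 [-0.39 -0.11  2.05  0.12  0.86 -1.9 ]
cradle [array([538.,  25.]), array([466., -38.]), array([612., 107.]), array([419., 103.])]
green [(array([ 8. , 20.8]), np.int32(468)), (array([596.1,  25.4]), np.int32(1207)), (array([594.4, 220.8]), np.int32(625)), (array([ 81.2, 244.6]), np.int32(18)), (array([107.7, 308.4]), np.int32(57)), (array([172. , 318.5]), np.int32(82)), (array([576.2, 348.2]), np.int32(97))]
red [(array([319.6, 143. ]), np.int32(539)), (array([131.4, 330.2]), np.int32(203)), (array([318.9, 342.2]), np.int32(229))]
scene green [(array([291.4, 178.7]), np.int32(10)), (array([264.4, 203.1]), np.int32(27))] top green [(array([285.6, 246. ]), np.int32(40))]
```

```bash
cat > drum.py <<'E'
from n import *
import sys
from scipy.optimize import least_squares
Z=R.from_euler('z',-6.7,degrees=True); W=lambda a:np.array([609.4,44.3,0])+Z.apply(knob(a))
s=cv2.imread(sys.argv[1])[:,:,::-1]; bs=[(b[0],b[1]) for b in blobs(s,(0,150,100),(6,255,255),4)[0] if 285<b[0][0]<365 and 150<b[0][1]<245]; print(bs)
best=[]
for a in range(-130,-30):
    e=0
    for m,n in bs: e+=min(np.sum((proj('scene',W(a+d))-[0,.8]-m)**2) for d in(0,120,240))
    best.append((e,a))
print('knob1 angle',sorted(best)[:4])
E
python3 drum.py pics/t6_s.png
```

```text
[(array([317.8, 185. ]), np.int32(39)), (array([348.9, 204.6]), np.int32(31)), (array([309.4, 225.7]), np.int32(16))]
knob1 angle [(np.float64(0.8226408725337808), -47), (np.float64(0.9465126163805311), -48), (np.float64(1.758158593290138), -46), (np.float64(2.1309479361041044), -49)]
```

Call:
{"name": "jog_arm", "arguments": {
  "deltas": [
    [0,[0,0,-0.03],[0,0,0]],
    [0,[0,0,-0.055],[0,0,0]],
    [0,[-0.03,0,-0.055],[0,0,0]],
    [0,[-0.057,0,-0.055],[0,0,0]],
    [0,[-0.057,0,-0.055],[0,0,0]],
    [0,[-0.057,0,-0.03],[0,0,0]],
    [0,[-0.057,0,-0.007],[0,0,0]],
    [0,[-0.057,0,-0.007],[0,0,0]]
  ]
}}

```text
time: 23.18
tool_pos: [600.4, -84.3, 220.5]
orientation: [-3.139, 0.348, 3.026]
force: [0.6, 0.2, -0.7]
width: -0.0
gripper_force: 0.0
```

Call:
{"name": "jog_arm", "arguments": {
  "deltas": [
    [0,[0.006,0,0],[0,0,0]],
    [0,[0.01,0,0],[0,0,0]],
    [0,[0.0125,0,0],[0,0,0]],
    [0,[0.015,0,0],[0,0,0]],
    [0,[0.0175,0,0],[0,0,0]],
    [0,[0.02,0,0],[0,0,0]],
    [0,[0.0225,0,0.0005],[0,0,0]],
    [0,[0.025,0,0.001],[0,0,0]],
    [0,[0.028,0,0.0018],[0,0,0]],
    [0,[0.028,0,0.0018],[0,0,0]]
  ]
}}

```text
time: 24.42
tool_pos: [576.3, -81.9, 211.5]
orientation: [-3.137, 0.352, 3.027]
force: [0.0, -0.2, 2.0]
width: -0.2
gripper_force: 0.8
```

```bash
python3 look.py t7; python3 drum.py pics/t7_s.png
```

```text
24.425 [576.31865632 -81.91835382 211.49178776] [-3.13741928  0.35182293  3.02677436] [ 0.03144313 -0.24652227  1.96556072] -0.214224987103913 [-0.37 -0.06  1.98  0.11  0.88 -1.88]
cradle [array([541., -26.]), array([ 467., -107.]), array([616.,  62.]), array([420.,  56.])]
green [(array([5.2, 2.6]), np.int32(33)), (array([596.7,  17.3]), np.int32(1064)), (array([127.6, 259.6]), np.int32(114)), (array([125.8, 270.3]), np.int32(18)), (array([105.1, 277.8]), np.int32(73)), (array([119.7, 274.9]), np.int32(15)), (array([168.6, 308.8]), np.int32(262)), (array([588.7, 321.3]), np.int32(362))]
red [(array([319.4, 115.6]), np.int32(450)), (array([318.9, 229.5]), np.int32(1601)), (array([129.2, 304.9]), np.int32(231)), (array([626.9, 393.9]), np.int32(143))]
scene green [(array([267.5, 200.6]), np.int32(58))] top green [(array([285.6, 242.6]), np.int32(79))]
[(array([312.1, 188.5]), np.int32(27)), (array([349.3, 199.1]), np.int32(35)), (array([314.1, 227.4]), np.int32(16))]
knob1 angle [(np.float64(0.6376424477655563), -61), (np.float64(1.0274777646617796), -62), (np.float64(1.3122038690399607), -60), (np.float64(2.4815801207611354), -63)]
```

Call:
{"name": "jog_arm", "arguments": {
  "deltas": [
    [0,[-0.006,0,0],[0,0,0]],
    [0,[-0.006,0,-0.04],[0,0,0]],
    [0,[-0.006,0,-0.09],[0,0,0]],
    [0,[0.05,-0.02,-0.12],[0,0,0]],
    [0,[0.1,-0.05,-0.12],[0,0,0]],
    [0,[0.15,-0.08,-0.12],[0,0,0]],
    [0,[0.18,-0.1,-0.12],[0,0,0]],
    [0,[0.18,-0.1,-0.12],[0,0,0]]
  ]
}}

```text
time: 25.58
tool_pos: [354.8, -157.5, 261.7]
orientation: [-3.138, 0.352, 3.022]
force: [0.9, -0.6, 0.6]
width: 0.1
gripper_force: 0.0
```

```bash
python3 look.py f1; python3 drum.py pics/f1_s.png; python3 - <<'E'
import cv2,numpy as np
a=cv2.imread('pics/f1_s.png')[150:250,240:370]; b=cv2.imread('pics/f1_t.png')[170:270,260:360]
c=cv2.resize(cv2.imread('pics/f1.png'),(416,260)); 
A=np.hstack([cv2.resize(a,(429,330),interpolation=2),cv2.resize(b,(330,330),interpolation=2)]); B=np.zeros((260,759,3),np.uint8); B[:,:416]=c
cv2.imwrite('pics/final.png',np.vstack([A,B]))
E
```

```text
25.575 [ 354.81465404 -157.52640793  261.68486334] [-3.1382647   0.35193589  3.02172477] [ 0.85965923 -0.5539562   0.59431932] 0.11099157673231391 [-0.87 -0.71  2.35  0.25  1.25 -2.36]
cradle [array([526., 202.]), array([491., 202.]), array([567., 237.]), array([460., 238.])]
green [(array([193.6, 166.1]), np.int32(693)), (array([555.6, 215.2]), np.int32(447))]
red [(array([396.3, 253.3]), np.int32(183)), (array([420.8, 347.9]), np.int32(98))]
scene green [(array([267.4, 200.7]), np.int32(57))] top green [(array([285.6, 242.6]), np.int32(79))]
[(array([311.4, 188.9]), np.int32(40)), (array([349.2, 198.9]), np.int32(35)), (array([313.6, 227.8]), np.int32(30))]
knob1 angle [(np.float64(0.42808011331719664), -62), (np.float64(0.6546721053537629), -61), (np.float64(1.275022706477693), -63), (np.float64(1.9547233021084272), -60)]
```

View pics/final.png

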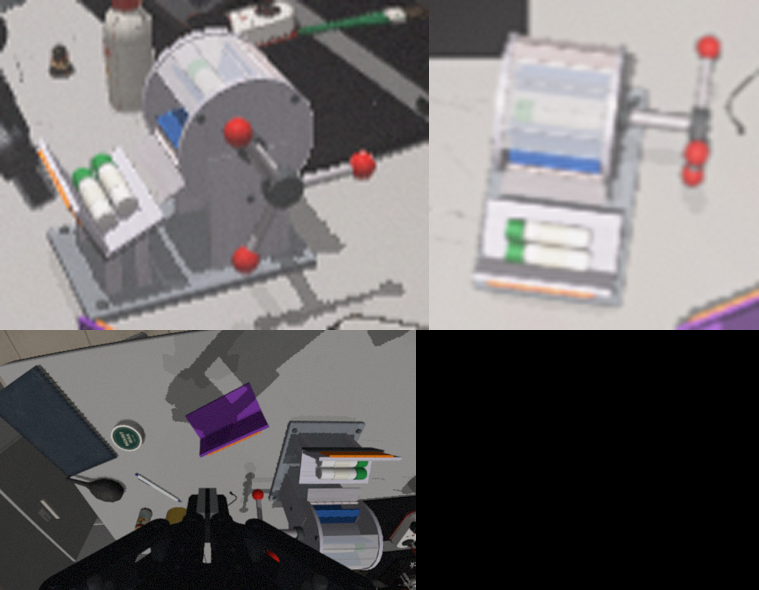

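Two green-capped tubes lie side by side in the nested angle (top crop (515,227) and (515,253)), the third is still in the drum (525,110), and the bystanders have not been disturbed.

```bash
python3 -c "
from cell import bot; print(bot.close_job())"
```

```text
the job is handed in; nothing more can be done
None
```

The job is handed in at about 26 s: the angle is nested with its ends about 1.5 mm out of line with the cradle's, two tubes rolled out one at a time into it, the third is still in the drum, and the bottles, tin and blower were not touched; the jaws slipped off a knob twice, so the last 14° was pushed with closed fingers.

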